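Prove the hub with the right keyway on the keyed test shaft

TASK

Three footed hubs stand on the board; they are alike except for where the keyway is cut in the bore. Choose the one whose keyway lines up with the key on the checking stand's level test shaft when the hub stands on its foot, and slide it along the board onto the shaft, fully home against the shoulder of the stand. Leave it there, standing on its foot, and leave the other two hubs where they stand.

Things in the scene. Friction and masses are not known exactly. Their poses are not given: they have to be found in the camera images.
- shoulder (a point): Checking stand, a grey steel bracket fixed to a 6 mm plywood board, 76 mm wide and 62 mm high, with a level steel test shaft overhanging bare board towards the robot. Point: centre of the shaft's root, on the shoulder face (steel disc 45 mm across) that a hub comes home against, 32 mm above the board. -x: along the shaft to its free end; z: up. A hub's centre is 30 mm from it when fully home.
- shaft_tip (a point): Centre of the shaft's free end, 76 mm from the shoulder point, 32 mm above the board; axes as the shoulder's. The shaft is 22 mm in diameter, its end tapered over 5 mm. The key is a straight bar along its very top (12 o'clock), 7 mm wide, rising to 20 mm above the shaft's axis, from the shoulder to 64 mm out.
- hub_a_center (a point): Aluminium hub with its keyway at the top of the bore (12 o'clock, +z). Point: middle of the bore, 32 mm above the foot's underside; x along the bore, y across, z up. 60 mm long (x), 56 mm wide (y; sides flat and parallel from 8 to 50 mm up), 60 mm high, on a foot 78 mm wide and 8 mm thick; about 0.25 kg. Front and back ends are alike.
- hub_b_center (a point): Aluminium hub, as hub_a in outside, bore, point and axes, but its keyway is 45 degrees from the top, half-way from +z towards +y. All three: through bore 28 mm in diameter, keyway 13 mm wide, its floor 24 mm from the axis; standing on the board, the bore is at the shaft's height with 3 mm clearance all round.
- hub_c_center (a point): Aluminium hub, as hub_a in outside, bore, point and axes, but its keyway is at the side of the bore (+y, 90 degrees from the top).

How it is judged:
At the end, for the whole second after the job is handed in: The hub with its keyway at the top is on the shaft, end within 4 mm of the shoulder, bore within 6 mm sideways, 4 mm in height and 0.15 rad of the shaft's axis, upright within 0.08 rad, released and at rest; the other two hubs are within 30 mm of where they started (x of hub_a_center in the frame of shoulder between -0.034 and -0.025 m and y of hub_a_center in the frame of shoulder between -0.006 and 0.006 m and z of hub_a_center in the frame of shoulder between -0.004 and 0.004 m and angle between the x axis of hub_a_center and the x axis of shoulder, either way round below 0.15 rad and angle between hub_a_center's own z axis and vertical below 0.08 rad and linear speed of hub_a below 0.02 m/s); the robot touches nothing.
It fails at once if One of the other two hubs is moved more than 30 mm (distance of any of hub_b_center, hub_c_center from where it was at the start of the episode above 0.03 m).
It also fails if it takes over 45 s, if anything falls off the work surface, if the arm or the gripper's body presses on something with over 40 N, if the wrist force passes 120 N, or if a joint passes its speed limit or range.

ROBOT

A 6-joint arm with a two-finger parallel gripper is mounted at the origin on a cart in front of the work surface, level with it; the furniture and walls round the work are solid. World frame = base frame: x ahead of the robot, y to its left, z up, the work surface at z = 0. Lengths are in m, angles in rad, forces in N, time in s.
With the tool pointing down it reaches from about 0.3 to 0.85 m from the base axis. Payload 5.4 kg.
Tool frame: the origin (TCP) lies on the centre line of the jaws, within the pads' length; the fingertips stand 22 mm ahead of it and the grasp point (between the pads) lies 3 mm ahead of it (manip.tips_ahead is the distance from the TCP to the fingertips, in m); z points along the fingers, y is the line along which they close (so a half turn about z gives the same grasp; the last joint's range is limited). The gripper opens to 85 mm and grips with 20 to 120 N. Pads are 22 mm wide; open, the fingers measure 114 mm over their backs; the gripper's body (76 mm by 85 mm) begins 54 mm behind the grasp point. The pads swing forward as they close: fully open they stand 13 mm farther back than shut.
Start: joints at [-1.487, 0.158, 1.597, -0, 1.386, -0.21], TCP at [0.166, -0.55, 0.228] pointing down, gripper open.
Joint ranges: [-2.91, 2.91], [-0.94, 2.29], [0.18, 2.7], [-1.29, 4.43], [0.17, 2.64], [-3, 3]. Speed limits (rad/s): [2.57, 2.57, 3.14, 3.14, 3.14, 3.14].

INTERFACE

Orientations are given as a unit quaternion [x, y, z, w].
In Python, from cell import manip gives the robot as it stands. Calls block until the motion is done:
- manip.reach(position, orientation): joint-space move of the TCP to a pose.
- manip.move_linear(position, frame=None, rate=0.15, max_force=None): straight line of the TCP; frame=None keeps the orientation; rate is the mean speed in m/s. With max_force (N) it stops when the force on the tool has changed by that much, and returns True; else False.
- manip.set_joints(angles): joint-space move.
- manip.open_gripper() and manip.clamp(): open the fingers fully, or close them until they stop; the grip force is fixed at half the most.
- manip.wait(seconds).
- manip.inverse_kinematics(position, orientation): joint angles nearest the present ones, or None.
- manip.get_image(name): name is "scene" or "top" or "wrist"; returns a dict with "frame" (384x512x3 uint8, red, green, blue), "range_z" (384x512 float32, m along the optical axis (not along the pixel's ray), 0 where there is no reading), "vfov" (degrees; the focal length in pixels is half the picture's height over the tangent of half this angle, whatever the lens; pixels are square), "cx", "cy" (the principal point, pixels), "k1" (the pictures are not rectified: a ray, as slopes to the right and down, at radius r is drawn at 1 + k1 r^2 times it, then the intrinsics apply), "R" (3x3) and "t" (3): a world point X has camera coordinates R X + t. Camera axes: x right, y down, z forward; pixel columns grow to the right and rows downward; lengths in m; the calibration is good to about 2 mm. A picture is of the moment at which its call begins.
A pose or a line that the arm cannot do raises manip.PlanningError and nothing moves.
- manip.finish_job(): hands the job in; it is judged then, once.
Readings, each from a call of its own:
- manip.get_time_s(): time.
- manip.get_q(): joint angles.
- manip.get_dq(): joint speeds.
- manip.get_tau(): joint torques, N m.
- manip.get_eef_pos(): TCP position.
- manip.get_orientation(): TCP orientation.
- manip.get_wrist_force(): force on the tool from outside, world axes, zero at the start.
- manip.get_ft_torque(): the same for the moment, N m.
- manip.get_finger_gap(): finger opening in m.
- manip.get_finger_force(): force on a finger pad.
Only numpy, scipy, OpenCV 4.12 (cv2) and the standard library are available. Lean on these libraries where they do the work, as an engineer would, in place of code of your own. Each camera call takes 0.05 s, during which the arm holds its last target. There are 200 camera calls.

## Working session

There is one attempt and no reset: what is moved stays moved. The work goes in short steps, each a Python script; the robot and the scene stay as the last script left them, time stands still between calls to the robot, and variables do not carry over. Pictures are saved under pics/ and viewed, at most 10 in all, crops included, and the job is handed in when it is done.

```bash
mkdir -p pics; cat > h.py <<'E'
import numpy as np, cv2
from cell import manip
def K(d):
    f=d["frame"].shape[0]/2/np.tan(np.radians(d["vfov"])/2)
    return np.array([[f,0,d["cx"]],[0,f,d["cy"]],[0,0,1.]]),np.array([d["k1"],0,0,0,0.])
def rays(d,uv):
    k,di=K(d); n=cv2.undistortPoints(np.float64(uv).reshape(-1,1,2),k,di)[:,0]
    return np.c_[n,np.ones(len(n))]
def cloud(d):
    h,w=d["range_z"].shape
    uv=np.stack(np.meshgrid(np.arange(w),np.arange(h)),-1).reshape(-1,2)
    P=(rays(d,uv)*d["range_z"].reshape(-1,1)-d["t"])@d["R"]
    P[d["range_z"].ravel()==0]=np.nan
    return P.reshape(h,w,3)
def plane(d,uv,z):
    r=rays(d,uv)@d["R"]; c=-d["R"].T@d["t"]
    return c+r*((z-c[2])/r[:,2])[:,None]
def save(n,im): cv2.imwrite(f"pics/{n}.png",im[...,::-1])
E
python3 - <<'E'
from h import *
import pickle
for n in ("scene","top","wrist"):
    d=manip.get_image(n); pickle.dump(d,open(n+".pkl","wb")); save(n,d["frame"])
    print(n,d["vfov"],d["k1"],-d["R"].T@d["t"],d["R"][2])
s=[cv2.imread(f"pics/{n}.png") for n in("scene","top")]
print(manip.get_time_s(), manip.get_orientation())
E
```

```text
scene 46.3216229090491 -0.06940240954940538 [-0.13727836  0.64052069  0.49786051] [ 0.76682658 -0.4057401  -0.49734492]
top 42.39564396591369 -0.06439635024444955 [0.46041575 0.29162681 0.93916915] [ 0.04526969 -0.00997262 -0.99892502]
wrist 60.64776140664569 -0.09460798345135764 [ 0.2465218  -0.52605989  0.37282631] [-0.31205406 -0.0916661  -0.94563185]
0.15 [ 9.89227440e-01  1.46385001e-01  4.01524234e-05 -7.08338318e-04]
```

View pics/scene.png

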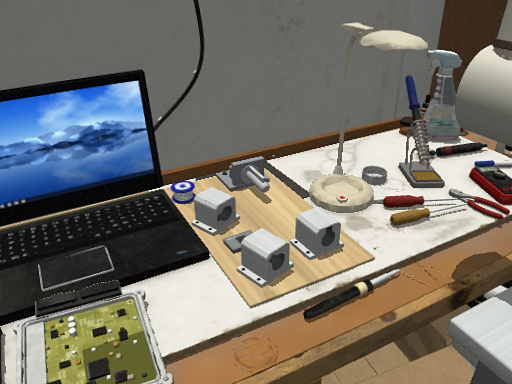

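View pics/top.png

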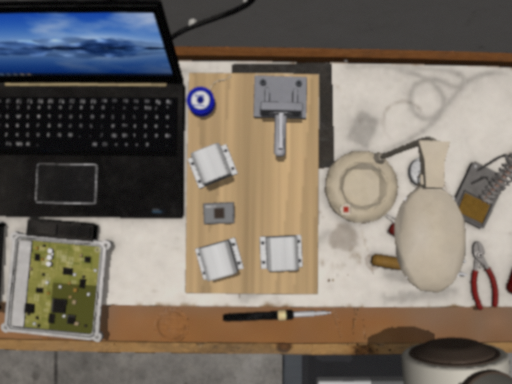

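The scene view shows hubs near (215,212), (264,255) and (317,231), a loose dark block at (237,240), and the stand at (250,175). In the top view the hubs are near (212,165), (219,259) and (282,253), and the shaft runs from (280,115) to (280,155). Next I'll zoom in on the bores and measure.

```bash
cat > m.py <<'E'
from h import *
import pickle
s=pickle.load(open("scene.pkl","rb")); t=pickle.load(open("top.pkl","rb"))
save("zoom",cv2.resize(s["frame"][145:295,180:350],None,fx=4.7,fy=4,interpolation=cv2.INTER_CUBIC)[:600,:800])
P=cloud(t); Q=cloud(s)
print("board z", np.nanmedian(P[270:285,240:260,2]),np.nanmedian(P[180:200,250:270,2]), "scene", np.nanmedian(Q[280:290,255:262,2]))
z=P[...,2]
for lo,hi,nm in((.058,.075,"tops"),(.034,.075,"shaftband"),(.010,.075,"all"),):
    m=((z>lo)&(z<hi)).astype(np.uint8); m[:,:184]=0; m[:,322:]=0; m[:60]=0;m[300:]=0
    n,l,st,c=cv2.connectedComponentsWithStats(m)
    for i in range(1,n):
        if st[i,4]>60:
            p=P[l==i]; r=cv2.minAreaRect(np.float32(p[:,:2])*1000)
            print(nm,st[i],np.round(r[0],1),np.round(r[1],1),round(r[2],1),"zmax",np.round(np.percentile(p[:,2],[50,98]),4))
E
python3 m.py
```

```text
board z 0.005443496995655634 0.005844985169337465 scene 0.009451682090175885
tops [260 101  43  21 425] [649.7 237.9] [75.4 34.1] 89.3 zmax [0.0671 0.0708]
tops [ 191  143   39   42 1015] [555.2 363.8] [60.2 55.2] 22.0 zmax [0.0652 0.0685]
tops [ 266  236   33   36 1062] [395.9 234.3] [60.2 55.6] 3.1 zmax [0.065  0.0685]
tops [ 199  241   38   41 1024] [382.3 348.7] [60.5 53.4] 16.9 zmax [0.0652 0.0685]
shaftband [187  89  28  23 252] [677.2 386. ] [42.2 46.3] 20.5 zmax [0.0351 0.0382]
shaftband [ 260   88   43   69 1151] [634.5 237.7] [125.1  75.3] 0.3 zmax [0.0545 0.0699]
shaftband [ 191  143   40   42 1060] [555.1 364. ] [60.4 56. ] 21.9 zmax [0.0651 0.0684]
shaftband [ 265  236   34   36 1095] [395.8 234. ] [60.5 56.5] 3.1 zmax [0.065  0.0685]
shaftband [ 199  240   38   42 1086] [382.3 348.8] [60.8 54.9] 16.5 zmax [0.0651 0.0685]
all [ 253   75   54   82 2677] [650.8 237.7] [100.6 157.4] 89.5 zmax [0.0183 0.069 ]
all [187  81  29  34 622] [683.5 385. ] [66.6 50.3] 0.5 zmax [0.0339 0.0374]
all [ 188  143   49   46 1422] [555.  363.9] [60.6 77.4] 22.1 zmax [0.0643 0.0683]
all [203 202  31  23 659] [467.  351.1] [39.9 57.4] 2.9 zmax [0.0138 0.0172]
all [ 259  235   43   37 1443] [396.  234.1] [60.6 78.2] 3.3 zmax [0.0641 0.0683]
all [ 196  238   47   44 1407] [382.3 348.7] [60.8 76.4] 16.4 zmax [0.0641 0.0684]
```

View pics/zoom.png

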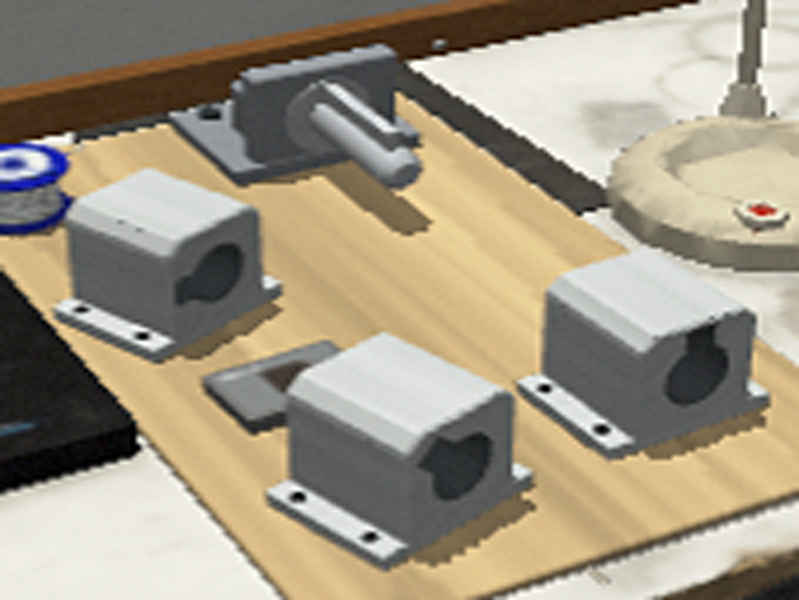

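The zoom shows the right-hand hub (scene 317,231) with its keyway at 12 o'clock, so that is hub_a. The left hub's keyway is at the side and the near hub's is at 45°. Now I'll refine the shaft line and hub yaw, and check how far the lamp intrudes on the arm's path.

```bash
cat > m2.py <<'E'
from h import *
import pickle
s=pickle.load(open("scene.pkl","rb")); t=pickle.load(open("top.pkl","rb"))
for nm,d in(("top",t),("scene",s)):
    P=cloud(d).reshape(-1,3); P=P[~np.isnan(P[:,0])]
    b=lambda x0,x1,y0,y1,z0,z1:P[(P[:,0]>x0)&(P[:,0]<x1)&(P[:,1]>y0)&(P[:,1]<y1)&(P[:,2]>z0)&(P[:,2]<z1)]
    sh=b(.55,.627,.21,.265,.03,.075)
    if nm=="top":
        r=cv2.minAreaRect(np.float32(sh[:,:2])*1000); print("shaft rect",r)
        key=sh[sh[:,2]>.053]; print("key y",np.polyfit(key[:,0]-.6,key[:,1],1),len(key),"keytop z",np.median(key[:,2]),"key x min",key[:,0].min())
        hub=b(.35,.44,.19,.28,.063,.075); print("hub top y,z",hub.mean(0))
        br=b(.6,.7,.19,.285,.062,.075); print("bracket top x range",br[:,0].min(),br[:,0].max(),br.mean(0))
    print(nm,"tip xmin",np.percentile(sh[:,0],[0,1,3]))
    f=b(.63,.665,.22,.258,.025,.06); print("face x pct",np.percentile(f[:,0],[5,25,50,75]) if len(f) else None)
    hub=b(.34,.45,.18,.29,.03,.063); print("hub sides",len(hub), hub.min(0),hub.max(0))
    htop=b(.34,.45,.18,.29,.06,.08); print("hub top",len(htop),htop.min(0),htop.max(0))
    L=b(-.2,.7,-.6,.15,.06,1); print("lamp",len(L),L.min(0),L.max(0))
    H=b(-.2,.7,-.6,.15,.25,1); print("lamp head", len(H),H.min(0) ,H.max(0))
# cross-check hub top / key by two view ray triangulation at hub's tip of the shaft is done by depth; corners:
m=((cloud(t)[...,2]>.058)).astype(np.uint8); m[:230]=0;m[275:]=0;m[:,:260]=0;m[:,305:]=0
c=max(cv2.findContours(m,0,1)[0],key=cv2.contourArea)[:,0]
w=plane(t,c,.066)[:,:2]; r=cv2.minAreaRect(np.float32(w)*1000); print("hubA rect by ray",r)
E
python3 m2.py
python3 - <<'E'
from h import *
from scipy.spatial.transform import Rotation as Ro
for p in([.3,-.3,.3],[.30,0,.3],[.3,.2,.3],[.396,.234,.2],[.396,.234,.043],[.62,.238,.043]):
    print(p,np.round(manip.inverse_kinematics(p,[1,0,0,0]),2) if manip.inverse_kinematics(p,[1,0,0,0]) is not None else None)
E
```

```text
shaft rect ((599.5673217773438, 238.8560791015625), (21.933725357055664, 54.86126708984375), 88.03977966308594)
key y [-0.0412893   0.23945835] 95 keytop z 0.0575244957014469 key x min 0.5843085917122881
hub top y,z [0.39574827 0.23437637 0.06553446]
bracket top x range 0.6482549654853674 0.6671386056506153 [0.65775613 0.23778845 0.06718324]
top tip xmin [0.57199921 0.57239068 0.5730732 ]
face x pct [0.63125451 0.63709855 0.644515   0.64873753]
hub sides 239 [0.36419823 0.20517978 0.03002493] [0.42707077 0.26363934 0.06299888]
hub top 1010 [0.36499111 0.20721192 0.06003225] [0.42714042 0.2625791  0.07000234]
lamp 12701 [ 0.24211356 -0.1743606   0.06000855] [0.57573875 0.11577656 0.40868195]
lamp head 11866 [ 0.24211356 -0.03961491  0.25000888] [0.57282437 0.11577656 0.40868195]
scene tip xmin [0.56879042 0.56938699 0.57003825]
face x pct [0.6320418  0.64280104 0.64707946 0.64862651]
hub sides 683 [0.36139036 0.20334403 0.03000949] [0.42384567 0.26217924 0.06295814]
hub top 623 [0.36228144 0.20497693 0.06005379] [0.42403796 0.26061606 0.06884454]
lamp 9622 [ 0.18592309 -0.39048789  0.06002138] [0.69163506 0.11524623 0.42952771]
lamp head 6465 [0.18592309 0.02430321 0.25006208] [0.56772432 0.11524623 0.42952771]
hubA rect by ray ((396.1967468261719, 234.7793731689453), (60.316795349121094, 55.12281799316406), 3.1276726722717285)
[0.3, -0.3, 0.3] [-1.07 -0.29  1.88 -0.    1.55  0.5 ]
[0.3, 0, 0.3] [-0.41 -0.69  2.15 -0.    1.69  1.16]
[0.3, 0.2, 0.3] [ 0.25 -0.49  2.02 -0.    1.6   1.82]
[0.396, 0.234, 0.2] [ 0.27 -0.12  1.94 -0.    1.33  1.84]
[0.396, 0.234, 0.043] [ 0.27  0.11  2.06 -0.    0.98  1.84]
[0.62, 0.238, 0.043] [ 0.18  0.57  1.46 -0.    1.11  1.76]
```

```bash
python3 - <<'E'
from h import *
import pickle
t=pickle.load(open("top.pkl","rb")); P=cloud(t)
for r in((135,190,370,470),(190,295,390,470),(330,384,395,512)):
    p=P[r[0]:r[1],r[2]:r[3]].reshape(-1,3); p=p[p[:,2]>.1]; print(r,np.round(np.percentile(p,[1,50,99],axis=0),3).tolist())
q0=manip.get_q()
for p in([.25,-.3,.3],[.25,-.1,.3],[.22,0.1,.25],[.25,.0,.2],[.28,.15,.2],[.3,.2,.2],[.3,.234,.25],[.3,-.15,.2]):
    q=manip.inverse_kinematics(p,[1,0,0,0]); print(p,None if q is None else np.round(q,2))
E
```

```text
(135, 190, 370, 470) [[0.496, 0.054, 0.116], [0.531, 0.072, 0.356], [0.573, 0.089, 0.359]]
(190, 295, 390, 470) [[0.376, 0.033, 0.339], [0.436, 0.078, 0.355], [0.493, 0.114, 0.362]]
(330, 384, 395, 512) [[0.254, -0.032, 0.269], [0.283, 0.039, 0.337], [0.3, 0.09, 0.397]]
[0.25, -0.3, 0.3] [-1.19 -0.39  1.96 -0.    1.57  0.38]
[0.25, -0.1, 0.3] [-0.84 -0.81  2.2  -0.    1.75  0.73]
[0.22, 0.1, 0.25] [-0.09 -0.94  2.35 -0.    1.72  1.48]
[0.25, 0.0, 0.2] [-0.5  -0.9   2.43 -0.    1.6   1.07]
[0.28, 0.15, 0.2] [ 0.1  -0.59  2.28 -0.    1.45  1.68]
[0.3, 0.2, 0.2] [ 0.25 -0.43  2.18 -0.    1.39  1.82]
[0.3, 0.234, 0.25] [ 0.34 -0.4   2.07 -0.    1.48  1.91]
[0.3, -0.15, 0.2] [-0.83 -0.52  2.24 -0.    1.42  0.74]
```

```bash
python3 - <<'E'
from h import *
import pickle
t=pickle.load(open("top.pkl","rb")); s=pickle.load(open("scene.pkl","rb"))
manip.reach([.25,-.32,.3],[1,0,0,0]); print(manip.get_time_s(),np.round(manip.get_q(),2))
a=manip.get_image("top"); b=manip.get_image("scene")
print(np.abs(a["frame"][330:,395:].astype(int)-t["frame"][330:,395:]).mean(), np.abs(b["frame"][30:130,460:].astype(int)-s["frame"][30:130,460:]).mean())
save("both",cv2.resize(np.hstack([a["frame"][180:],b["frame"][:204]]),(800,160)))
w=manip.get_image("wrist"); c=np.zeros((384,1024,3),np.uint8); c[:,:512]=a["frame"]; c[:,512:]=b["frame"]; save("both",cv2.resize(c,(800,300)))
E
```

```text
1.15 [-1.21 -0.34  1.93 -0.    1.56  0.36]
37.65933312229608 49.08826923076923
```

View pics/both.png

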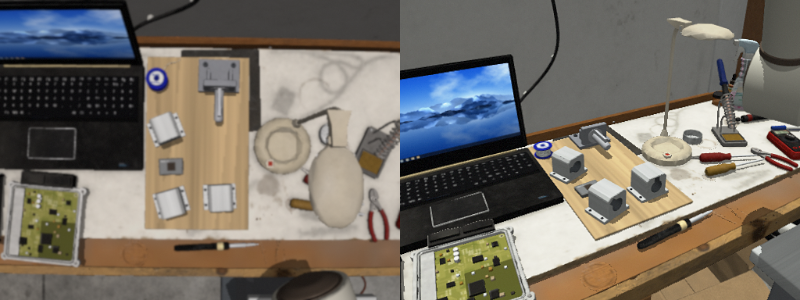

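The large white part moved along with the arm, so it is the robot's own shoulder. The real lamp head occupies x .38–.49, y .03–.11 at z≈.36. I'll pass it retracted, with the wrist turned half a turn so the camera faces the robot.

```bash
python3 - <<'E'
from h import *
import pickle
o=[0,1,0,0]
manip.reach([.27,-.3,.26],o); print(np.round(manip.get_q(),2))
for p in([.28,-.15,.23],[.26,.04,.23],[.3,.234,.24],[.38,.24,.24],[.48,.24,.24]):
    manip.reach(p,o); print(np.round(manip.get_q(),2),np.round(manip.get_wrist_force(),1),manip.get_time_s())
    if p[0] in(.38,.48,.3):
        d=manip.get_image("wrist"); pickle.dump(d,open(f"w{int(p[0]*100)}.pkl","wb"))
        print(-d["R"].T@d["t"],d["R"][2])
c=np.hstack([cv2.resize(pickle.load(open(f"w{k}.pkl","rb"))["frame"],(400,300)) for k in(38,48)])
c2=np.hstack([cv2.resize(manip.get_image(k)["frame"],(400,300)) for k in("scene","top")])
save("wr",np.vstack([c,c2]))
E
```

```text
[-1.14 -0.34  2.   -0.    1.48 -2.71]
[-0.88 -0.61  2.24 -0.    1.52 -2.45] [-0.2 -0.1  0.4] 4.5583
[-0.32 -0.84  2.35 -0.    1.63 -1.89] [0.8 0.5 0.1] 5.3417
[ 0.34 -0.4   2.08 -0.    1.46 -1.23] [-0.2  0.6 -0.2] 6.15
[0.21663185 0.23267507 0.38497415] [ 3.24106159e-01 -8.86417355e-04 -9.46020302e-01]
[ 0.29 -0.19  1.92 -0.    1.41 -1.28] [-0.4  0.3  0.6] 6.6167
[0.29678899 0.23829709 0.38524214] [ 3.24196198e-01 -8.02595513e-04 -9.45989525e-01]
[ 0.24  0.05  1.69  0.    1.4  -1.33] [-0.6  0.1 -0.1] 7.15
[0.39545096 0.23930864 0.38527186] [ 3.24009820e-01  5.10745275e-04 -9.46053580e-01]
```

View pics/wr.png

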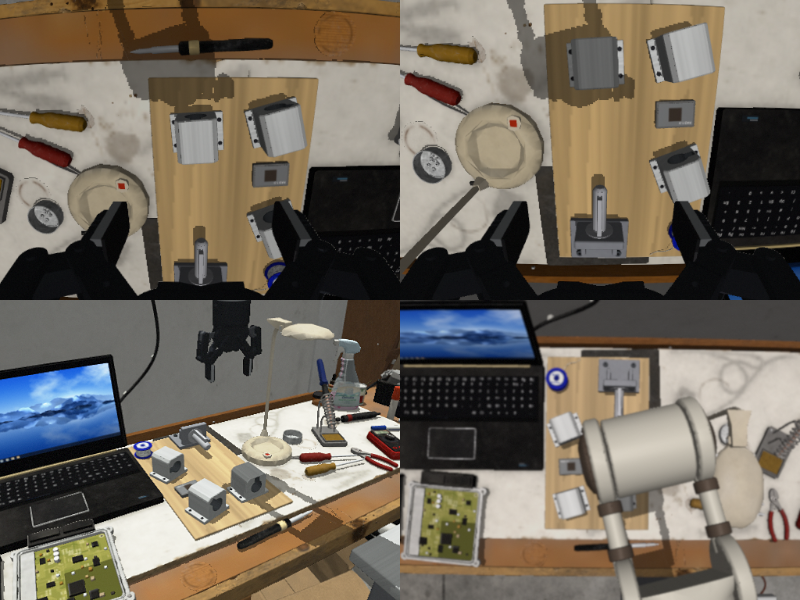

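The wrist views show hub_a, the shaft and the stand clearly. In the top view the wrist drum sits near the lamp head, so I'll check its height and extent, and measure the shaft and hub from both wrist views.

```bash
cat > m3.py <<'E'
from h import *
import pickle
t=manip.get_image("top"); P=cloud(t)
old=pickle.load(open("top.pkl","rb")); ch=(np.abs(P[...,2]-cloud(old)[...,2])>.03)
z=np.where(ch,P[...,2],np.nan)
p=P[ch&(P[...,2]>.2)]
for x0 in np.arange(.2,.6,.05):
    q=p[(p[:,0]>x0)&(p[:,0]<x0+.05)]
    if len(q)>20: print(round(x0,2),"y",np.round(np.percentile(q[:,1],[1,99]),3),"z",np.round(np.percentile(q[:,2],[1,50,99]),3))
q=p[(p[:,1]<.16)&(p[:,0]>.3)]; print("right part z min",np.round(np.percentile(q[:,2],[0,2,10,50]),3),len(q))
s=manip.get_image("scene"); Q=cloud(s); so=cloud(pickle.load(open("scene.pkl","rb")))
lam=so[(so[...,0]>.33)&(so[...,0]<.6)&(so[...,1]>.0)&(so[...,1]<.14)&(so[...,2]>.25)&(so[...,2]<.45)]
print("lamp head from scene",np.round(np.percentile(lam,[1,50,99],axis=0),3).tolist())
for k in(38,48):
    d=pickle.load(open(f"w{k}.pkl","rb")); W=cloud(d).reshape(-1,3)
    b=lambda x0,x1,y0,y1,z0,z1:W[(W[:,0]>x0)&(W[:,0]<x1)&(W[:,1]>y0)&(W[:,1]<y1)&(W[:,2]>z0)&(W[:,2]<z1)]
    h=b(.34,.45,.18,.29,.055,.075); r=cv2.minAreaRect(np.float32(h[:,:2])*1000); print(k,"hub",r,np.median(h[:,2]))
    ke=b(.57,.64,.22,.26,.053,.062)
    if len(ke)>10: print("key",len(ke),np.polyfit(ke[:,0]-.6,ke[:,1],1),ke.min(0),ke.max(0))
    sh=b(.55,.63,.21,.265,.028,.07); 
    if len(sh)>10: print("shaft",cv2.minAreaRect(np.float32(sh[:,:2])*1000),np.percentile(sh[:,0],[0,1]))
    br=b(.63,.70,.18,.29,.062,.075)
    if len(br)>10: print("bracket",cv2.minAreaRect(np.float32(br[:,:2])*1000),np.median(br[:,2]))
    bd=b(.47,.53,.2,.28,-.01,.02); print("board",np.median(bd[:,2]) if len(bd) else None)
E
python3 m3.py
```

```text
0.3 y [0.162 0.251] z [0.532 0.562 0.609]
0.35 y [0.156 0.278] z [0.539 0.6   0.614]
0.4 y [0.164 0.297] z [0.555 0.568 0.587]
0.45 y [0.179 0.306] z [0.56  0.587 0.593]
0.5 y [0.186 0.302] z [0.555 0.577 0.591]
right part z min [0.566 0.602 0.607 0.611] 347
lamp head from scene [[0.37, 0.051, 0.258], [0.432, 0.084, 0.35], [0.566, 0.114, 0.362]]
38 hub ((394.6253967285156, 232.81515502929688), (60.8646240234375, 56.12498092651367), 2.954932928085327) 0.0654563369145473
key 194 [-0.02260464  0.2377178 ] [0.58237984 0.2337878  0.05318356] [0.63915752 0.24044368 0.05943197]
shaft ((599.6241455078125, 238.10227966308594), (21.526165008544922, 60.35946273803711), 89.3467788696289) [0.56942665 0.56996756]
board 0.005751549050830264
48 hub ((394.57989501953125, 232.7813720703125), (59.96213150024414, 56.48480224609375), 2.699449300765991) 0.06546891377797867
key 263 [-0.02901735  0.23780272] [0.5825675  0.23394873 0.0539297 ] [0.63973913 0.24111776 0.05922086]
shaft ((600.2333984375, 237.6702880859375), (22.03288459777832, 59.538211822509766), 89.38408660888672) [0.57042504 0.57089509]
bracket ((655.8699340820312, 237.009033203125), (17.97317123413086, 75.4590072631836), 0.04504948481917381) 0.06711717227915837
board 0.005812598025808205
```

Two views agree: the hub_a top is at z .0655, so the board is at .006. The hub centre is about (.395, .2335) with yaw +2.9°. The shaft axis is about y .2378 at x=.6 with slope -0.02, i.e. 5 mm to +y of the hub in both cameras. The drum clears the lamp by about 40 mm. Now I'll grasp.

```bash
python3 - <<'E'
from h import *
from scipy.spatial.transform import Rotation as Ro
o=lambda a:(Ro.from_rotvec([0,0,a])*Ro.from_quat([0,1,0,0])).as_quat()
y=np.radians(2.9)
manip.reach([.395,.2335,.15],o(y))
print(manip.get_wrist_force())
print(manip.move_linear([.395,.2335,.042],rate=.1,max_force=12),manip.get_eef_pos(),manip.get_wrist_force())
manip.clamp(); manip.wait(.2)
print("gap",manip.get_finger_gap(),manip.get_finger_force(),manip.get_eef_pos(),manip.get_wrist_force(),manip.get_ft_torque(),manip.get_time_s())
c=np.hstack([cv2.resize(manip.get_image(k)["frame"],(400,300)) for k in("scene","wrist")]); save("g",c)
E
```

```text
[0.32610293 1.07030941 0.35774125]
False [0.39567183 0.23369216 0.04266726] [0.37704616 0.40477273 0.06951709]
gap 0.05434660303867103 64.13740620017052 [0.39584125 0.23378649 0.04293051] [-1.16627641  0.53791857  5.70281693] [-0.02369226  0.14024471  0.04682539] 9.7917
```

View pics/g.png

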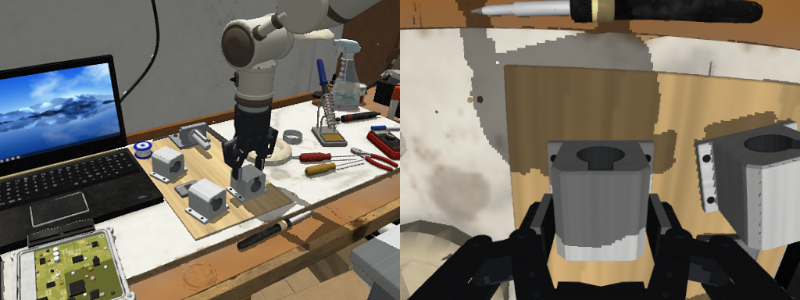

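Firm grasp: the gap is 54 mm and the hub is square in the jaws. In the wrist view the keyway shows at the top of the bore. Next I'll align it with the shaft line short of the tip, then slide it on under a force guard.

```bash
cat > mv.py <<'E'
from h import *
from scipy.spatial.transform import Rotation as Ro
o=lambda a:(Ro.from_rotvec([0,0,a])*Ro.from_quat([0,1,0,0])).as_quat()
Y=lambda x:.2383-.02*(x-.6)
def st(): print(np.round(manip.get_eef_pos(),4),"F",np.round(manip.get_wrist_force(),1),"T",np.round(manip.get_ft_torque(),2),"gap",round(manip.get_finger_gap(),4),"t",manip.get_time_s())
E
python3 - <<'E'
from mv import *
print(manip.move_linear([.515,Y(.515),.0425],frame=o(-.02),rate=.06,max_force=20)); st()
import pickle
w=manip.get_image("wrist"); pickle.dump(w,open("w5.pkl","wb"))
s=manip.get_image("scene"); S=cloud(s).reshape(-1,3)
b=lambda x0,x1,y0,y1,z0,z1:S[(S[:,0]>x0)&(S[:,0]<x1)&(S[:,1]>y0)&(S[:,1]<y1)&(S[:,2]>z0)&(S[:,2]<z1)]
W=cloud(w).reshape(-1,3)
for n,S in(("scene",S),("wrist",W)):
    h=b(.46,.56,.2,.28,.06,.075); print(n,"hub top",len(h),cv2.minAreaRect(np.float32(h[:,:2])*1000) if len(h)>5 else 0)
    k=b(.58,.64,.22,.26,.053,.064); print("key",len(k),np.percentile(k[:,1],[2,50,98]) if len(k)>5 else 0)
c=np.hstack([cv2.resize(s["frame"][130:230,190:310],(400,300),interpolation=2),cv2.resize(w["frame"],(400,300))]); save("g2",c)
E
```

```text
False
[0.5144 0.2402 0.043 ] F [-4.7 -0.8  5.5] T [-0.08  0.59  0.02] gap 0.054 t 12.0417
scene hub top 507 ((507.21881103515625, 237.65077209472656), (64.49969482421875, 70.50839233398438), 32.925697326660156)
key 0 0
wrist hub top 15307 ((513.23876953125, 239.93365478515625), (79.9956283569336, 60.35564422607422), 89.34385681152344)
key 0 0
```

View pics/g2.png

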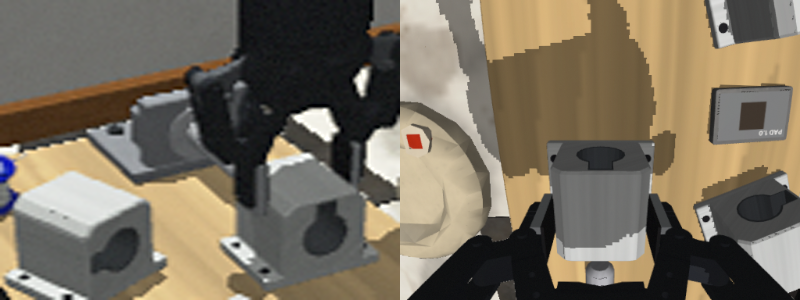

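The hub sits squarely in the jaws, and in the wrist view the shaft tip (600,272) is centred on its bore (601). Inserting now.

```bash
python3 - <<'E'
from mv import *
for x,f in((.535,10),(.56,10),(.585,10),(.605,10),(.63,15)):
    hit=manip.move_linear([x,Y(x),.0425],frame=o(-.02),rate=.03,max_force=f); print(x,hit); st()
    if hit: break
w=manip.get_image("wrist"); s=manip.get_image("scene")
c=np.hstack([cv2.resize(s["frame"][130:230,190:310],(400,300),interpolation=2),cv2.resize(w["frame"],(400,300))]); save("g3",c)
E
```

```text
0.535 False
[0.5348 0.2398 0.0429] F [-3.5 -0.2  5.1] T [ 0.01  0.38 -0.04] gap 0.0544 t 12.9583
0.56 False
[0.5597 0.2393 0.043 ] F [-3.9 -0.1  4.8] T [-0.    0.47 -0.03] gap 0.0545 t 13.9417
0.585 False
[0.5847 0.2388 0.043 ] F [-2.9 -0.1  5.8] T [ 0.04  0.38 -0.02] gap 0.0542 t 14.925
0.605 False
[0.6049 0.2384 0.043 ] F [-2.7  0.1  4.4] T [-0.01  0.39 -0.01] gap 0.0542 t 15.7417
0.63 True
[0.6176 0.2382 0.043 ] F [-2.  -1.4  4.8] T [ 0.07  0.27 -0.01] gap 0.0543 t 16.3
```

View pics/g3.png

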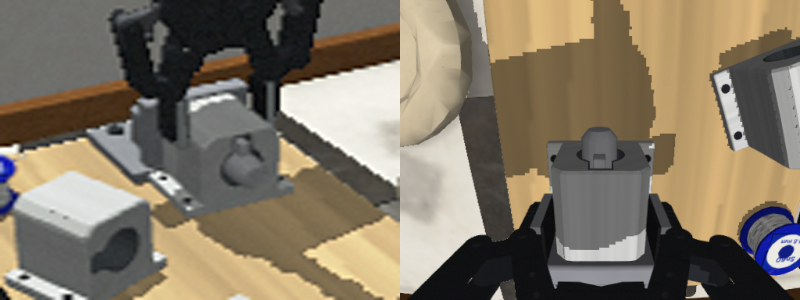

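The hub stopped at x=.6176, where home was predicted (.617), and the shaft end shows through the bore. I'll press once more to seat it, then release, back off and verify.

```bash
python3 - <<'E'
from mv import *
print(manip.move_linear([.624,Y(.62),.0425],frame=o(-.02),rate=.02,max_force=15)); st()
manip.open_gripper(); manip.wait(.2); st()
p=manip.get_eef_pos()
manip.move_linear([p[0],p[1],.2],rate=.1); st()
manip.reach([.45,.24,.26],o(0)); st()
d=manip.get_image("wrist"); W=cloud(d).reshape(-1,3)
b=lambda x0,x1,y0,y1,z0,z1:W[(W[:,0]>x0)&(W[:,0]<x1)&(W[:,1]>y0)&(W[:,1]<y1)&(W[:,2]>z0)&(W[:,2]<z1)]
h=b(.55,.645,.19,.29,.060,.08); print(cv2.minAreaRect(np.float32(h[:,:2])*1000),np.percentile(h[:,2],[5,50,95]),np.percentile(h[:,0],[.5,99.5]))
t=b(.55,.586,.225,.25,.03,.056); print("tip x",np.percentile(t[:,0],[1,5]), len(t))
s=manip.get_image("scene")
c=np.hstack([cv2.resize(s["frame"][130:230,190:310],(400,300),interpolation=2),cv2.resize(d["frame"],(400,300))]); save("g4",c)
E
```

```text
True
[0.6176 0.2382 0.043 ] F [-0.8  0.   4. ] T [0.07 0.08 0.04] gap 0.0541 t 16.65
[0.6172 0.2382 0.0426] F [ 0.2 -0.4 -0.6] T [ 0.02 -0.01  0.03] gap 0.0854 t 17.2667
[0.6168 0.2381 0.1991] F [0.2 0.3 0.3] T [ 0.03 -0.03  0.05] gap 0.0852 t 18.9917
[0.4506 0.2399 0.2598] F [ 0.4 -0.  -0.6] T [0.01 0.04 0.02] gap 0.0854 t 19.7333
((614.7874755859375, 238.26388549804688), (54.61037063598633, 60.327884674072266), 89.93330383300781) [0.06107097 0.06536747 0.06661863] [0.58525488 0.64417578]
tip x [0.57091139 0.57123293] 280
```

View pics/g4.png

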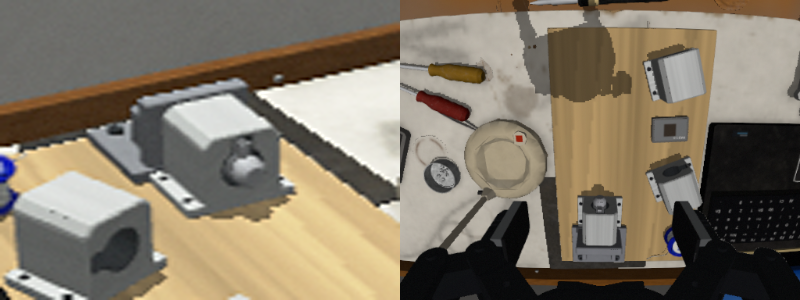

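```bash
python3 -c "
from cell import manip
print(manip.finish_job())"
```

```text
the job is handed in; nothing more can be done
None
```

Job handed in: hub_a, the hub with its keyway at the top, is on the shaft against the shoulder, standing on its foot and released; in the last images any gap was about 1–2 mm (limit 4 mm), and the robot never touched the other two hubs.

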